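# Run a screw prop up under an overhanging arm with a tommy bar

### The arm

A 6-joint arm with a two-finger parallel gripper is mounted at the origin on a cart in front of the work surface, level with it; the furniture and walls round the work are solid. World frame = base frame: x ahead of the robot, y to its left, z up, the work surface at z = 0. Lengths are in m, angles in rad, forces in N, time in s.
With the tool pointing down it reaches from about 0.3 to 0.775 m from the base axis. Payload 14.6 kg.
Tool frame: the origin (TCP) lies between the finger pads; the fingertips stand 17 mm ahead of it and the grasp point (between the pads) lies 2 mm behind it (manip.tcp_to_tips is the distance from the TCP to the fingertips, in m); z points along the fingers, y is the line along which they close (so a half turn about z gives the same grasp; the last joint's range is limited). The gripper opens to 94 mm and grips with 3 to 60 N. Pads are 16 mm wide; open, the fingers measure 119 mm over their backs; the gripper's body (75 mm by 177 mm) begins 78 mm behind the grasp point.
Start: joints at [1.148, 0.3, 1.521, -0, 1.321, -0.067], TCP at [0.192, 0.516, 0.222] pointing down, gripper open.
Joint ranges: [-3.03, 3.03], [-0.79, 2.21], [0.23, 2.52], [-1.04, 4.18], [0, 3.07], [-2.55, 2.55]. Speed limits (rad/s): [2.22, 2.22, 2.57, 3.14, 3.14, 3.14].

### API

Orientations are given as a unit quaternion [w, x, y, z].
In Python, from plant import manip, grab_frame, calibration, order, models gives the robot as it stands.
- The arm moves only by the shell command python3 -m handwheel 'ROWS' [FORCE]. ROWS is JSON, a list of rows, each a list of 7 numbers: the shift along the tool's x, y, z in mm, then the turn, a rotation vector about the tool's x, y, z in rad, then the finger opening in mm, from 0 to 94. In form: [[dx, dy, dz, ax, ay, az, hand], ...]. A call has 1 to 5 rows; each row is the pose to reach, as a shift and turn from the pose commanded when the call began, along the tool's axes at that moment; what a row does not reach only later rows make up. A row lasts 1/8 s, in which the tool goes at most 62.5 mm and 10.7 degrees, less where a joint would pass 70% of its speed; a pose out of reach is approached as far as the arm can. A call with a gripper value outside its range is refused whole. The fingers move at their own pace and stop on an object; FORCE is the grip in N (left out, the last holds). Time passes only in rows, so rows that repeat a pose let the fingers close. It gives the time, the measured TCP pose, the force, the opening and the grip force at its end, in the units of the state.
- manip.get_state(): the state, without advancing time (a new reading comes with each control period).
- grab_frame(name): name is "scene" or "top" or "wrist"; returns (picture, depth): 480x640x3 uint8, blue, green, red; 480x640 float32, m along the optical axis (not along the pixel's ray), 0 where there is no reading.
- calibration(name): a dict with "mtx" (3x3 intrinsics, pixels), "xyz" and "orientation" of the camera in the world; the wrist camera has in their place "hand_eye" (4x4, takes a point from camera to tool coordinates, whose origin is the TCP and whose axes are the flange's). Camera axes: x right, y down, z forward; pixel columns grow to the right and rows downward; lengths in m; the calibration is good to about 2 mm. A picture is of the moment at which its call begins: read the wrist's pose just before it. calibration takes no time and is no camera call.
- order.sign_off(): hands the job in; it is judged then, once.
Trained networks look in the newest picture that a camera, given by its name, has taken for a name from the list of things; names that differ only in an ending like _2 or _b are one class to them, and where a whole thing is asked for, a point or a joint stands for the part that bears it (a point fixed in the world has none). Each returns a list of dicts, best first, with "score" (0 to 1); they miss things now and then, are a little off and sometimes report something else, mostly with a low value. They report only what shows in the picture. A call takes as long as a camera call.
- models.find_in(camera, thing): "box" ([left, top, right, bottom] in pixels, round what is visible of it).
- models.trace(camera, thing): "region" (480x640 bool, what is visible of it) and "box" ([left, top, right, bottom] in pixels, round what is visible of it).
The state is a dict: "clock": time; "qpos": joint angles; "qd": joint speeds; "tau": joint torques, N m; "ee_pos": TCP position; "tool_rot": TCP orientation; "force": force on the tool from outside, world axes, zero at the start; "torque": the same for the moment, N m; "gripper_width": finger opening in m; "gripper_force": force on a finger pad.
Only numpy, scipy, OpenCV 4.12 (cv2) and the standard library are available. Lean on these libraries where they do the work, as an engineer would, in place of code of your own. Each camera call takes 0.05 s, during which the arm holds its last target. There are 200 camera calls.

### The job

Take the steel tommy bar from its grey rest, put its bare end into the radial holes of the screw prop's steel collar one after another, and turn the collar clockwise (seen from above) until the prop bears firmly under the foot of the overhanging arm: stop when turning takes about one and three quarters times the push it took while the collar ran free, and go no tighter. Then draw the bar out and lay it back in its rest; do not force a jammed bar, do not force a jammed bar, turn the collar only with the bar, and leave the things lying round about alone.

Things in the scene. Friction and masses are not known exactly. Their poses are not given: they have to be found in the camera images.
- prop: Blue bench stand, fixed on the 3 mm thick dark mat. Origin: on the collar's vertical axis at the mat's top; x points to the blue pillar (44 x 54 mm, 168 mm tall, centre at x = 150 mm), z up. Foot plate 235 x 96 x 10 mm, from x = -50 to 185 mm. A grey arm (36 mm wide, top 152 mm up, bolt head to 159 mm) reaches from the pillar over the prop and ends at x = -23 mm.
- collar_center (a point): On the collar's axis at the height of its six radial holes, 62 mm above the mat. Steel collar, 92 mm across, 31 mm tall, it does not rise. Running free it resists with 0.45 N m about its axis (sideways push on the bar times its distance from the axis, plus the twist that a stiff grip gives the bar).
- hole0 (a point): Centre of the mouth of one radial hole (red mark above it), 46 mm from the axis; turns with the collar, its x axis points outward along the hole. Six equal level holes 60 degrees apart, 12 mm wide and 13 mm high, rounded lead-in at the sides, 30 mm deep (blind: bottom 16 mm from the axis).
- collar (a joint): Turn of the collar, rad, growing clockwise seen from above (hole0 lies at minus this angle from the prop's x axis); stays where left. Each rad raises the screw 4.0 mm. Bearing must end between 35 and 110 N (0.59 to 0.89 N m to turn); above 150 N is overtight. Once the screw meets the foot the torque rises by about 0.8 N m per rad.
- screw: Upright screw with a round steel head, 38 mm across; origin at the centre of the head's top face, 115 mm above the mat plus 4.0 mm per rad of the collar. It rises without turning. Each newton with which it bears on the foot adds 0.004 N m to the turning moment of the collar: 72 N is right, 0.74 N m while turning. At a standstill under load a wrist reads about 0.1 N m less, free running too.
- bracket: The stiff grey arm with a round dark foot, 28 mm across, under its end exactly over the screw. Origin: at the arm's root by the pillar, 144.5 mm above the mat. The foot was set by hand: its underside is somewhere from 120 to 124 mm above the mat; no reading tells where, so the meeting must be felt. The arm yields less than 2 mm.
- tommy_bar: Loose steel bar, 200 mm long, 10 mm thick, about 0.18 kg, with a red square grip sleeve 14 x 14 mm, 44 mm long, at its middle and a black rubber cap 17 mm thick on one end, which does not fit the holes. Origin: centre of the sleeve, on the bar's axis; x points along the bar to the capped end.
- bar_tip (a point): The bare, rounded end of the bar, 100 mm from the origin along -x.
- bar_rest: Grey rest fixed to the bench, foot 160 x 50 x 8 mm, two V posts 12 mm long at x = -55 and +55 mm. Origin: under its centre at bench height; x is the line of the bar. The bar lies in it with its axis 45 mm above the bench, sleeve centred, capped end to +x; the V flanks slope at 45 degrees, tops about 52 mm above the bench.
- bin_yellow: Yellow parts bin, 110 x 70 x 50 mm, a bystander; origin under its centre.
- tape_masking: Roll of pale masking tape lying flat, 100 mm across, 25 mm tall, a bystander; origin under its centre.
- tape_electrical: Roll of black tape lying flat, 62 mm across, 19 mm tall, a bystander; origin under its centre.

How it is judged:
By the outcome, as a careful person would: the job done as asked, in the order asked, and still so for the second after the job is handed in, with the robot touching nothing.
It also fails if it takes over 72 s, if anything falls off the work surface, if the arm or the gripper's body presses on something with over 40 N, if the wrist force passes 120 N, or if a joint passes its speed limit or range.

## Working session

There is one attempt and no reset: what is moved stays moved. The work goes in short steps, Python scripts to look and compute and a shell command to move; the robot and the scene stay as the last step left them, time stands still between calls to the robot, and variables do not carry over. Pictures are saved under pics/ and viewed, at most 10 in all, crops included, and the job is handed in when it is done.

```bash
ls; mkdir -p pics
cat > h.py <<'E'
import numpy as np, cv2
from scipy.spatial.transform import Rotation as R
from plant import manip, grab_frame, calibration, order, models
def q2R(q): return R.from_quat([q[1],q[2],q[3],q[0]]).as_matrix()
def cam(name, st=None):
    c=calibration(name); K=np.array(c["mtx"])
    if "xyz" in c: return K,q2R(c["orientation"]),np.array(c["xyz"])
    st=st or manip.get_state(); H=np.array(c["hand_eye"]); Rt=q2R(st["tool_rot"])
    return K,Rt@H[:3,:3],Rt@H[:3,3]+np.array(st["ee_pos"])
def cloud(depth,C):
    K,Rc,t=C; v,u=np.mgrid[:480,:640]
    p=np.stack([(u-K[0,2])/K[0,0]*depth,(v-K[1,2])/K[1,1]*depth,depth],-1)
    return p@Rc.T+t
def proj(P,C):
    K,Rc,t=C; p=(np.asarray(P)-t)@Rc; q=p@K.T; return q[...,:2]/q[...,2:]
E
python3 - <<'E'
from h import *
s=manip.get_state(); print({k:np.round(v,3).tolist() for k,v in s.items()})
for n in ["scene","top"]:
    im,d=grab_frame(n); cv2.imwrite(f"pics/{n}0.png",im); np.save(f"pics/{n}0.npy",d)
    C=cam(n); P=cloud(d,C); print(n,C[2].round(3))
    for th in ["prop","collar","hole0","screw","bracket","tommy_bar","bar_rest","bin_yellow","tape_masking","tape_electrical"]:
        r=models.trace(n,th)
        for x in r[:2]:
            m=x["region"]&(d>0); q=P[m]
            print(th,round(x["score"],2),np.round(x["box"]).tolist(),m.sum(), np.median(q,0).round(3) if m.any() else None, np.percentile(q,[2,98],axis=0).round(3).tolist() if m.any() else None)
E
```

```text
pics
{'clock': 0.0, 'qpos': [1.148, 0.3, 1.522, -0.0, 1.321, -0.067], 'qd': [-0.002, 0.001, -0.0, 0.0, 0.002, 0.001], 'tau': [0.0, -53.18, -35.274, 0.071, 0.024, -0.0], 'ee_pos': [0.191, 0.515, 0.222], 'tool_rot': [-0.0, 0.177, 0.984, -0.001], 'force': [0.219, -0.701, 0.312], 'torque': [0.033, -0.034, 0.012], 'gripper_force': 0.0, 'gripper_width': 0.094}
scene [-0.224 -0.477  0.985]
prop 0.68 [372.0, 190.0, 455.0, 306.0] 4974 [ 0.636 -0.194  0.079] [[0.553, -0.233, 0.009], [0.762, -0.139, 0.171]]
collar 0.93 [380.0, 250.0, 422.0, 287.0] 1084 [ 0.58  -0.189  0.08 ] [[0.554, -0.222, 0.052], [0.635, -0.137, 0.084]]
hole0 0.65 [382.0, 253.0, 422.0, 286.0] 1021 [ 0.581 -0.189  0.08 ] [[0.554, -0.222, 0.054], [0.634, -0.138, 0.085]]
hole0 0.41 [222.0, 238.0, 260.0, 292.0] 831 [0.458 0.172 0.009] [[0.385, 0.145, 0.002], [0.539, 0.208, 0.049]]
screw 0.62 [392.0, 251.0, 413.0, 266.0] 185 [ 0.589 -0.183  0.114] [[0.581, -0.196, 0.084], [0.603, -0.165, 0.122]]
screw 0.4 [383.0, 249.0, 424.0, 283.0] 1048 [ 0.579 -0.189  0.08 ] [[0.554, -0.222, 0.053], [0.633, -0.138, 0.085]]
bracket 0.71 [393.0,
[... 1305 characters left out ...]
 0.62 [372.0, 186.0, 389.0, 241.0] 661 [ 0.658 -0.183  0.155] [[0.583, -0.204, 0.147], [0.726, -0.164, 0.164]]
tommy_bar 0.49 [247.0, 249.0, 261.0, 315.0] 172 [0.449 0.18  0.05 ] [[0.372, 0.156, 0.043], [0.544, 0.205, 0.059]]
bar_rest 0.91 [245.0, 253.0, 270.0, 304.0] 600 [0.464 0.182 0.008] [[0.391, 0.148, -0.001], [0.535, 0.221, 0.051]]
bin_yellow 0.65 [421.0, 201.0, 452.0, 245.0] 968 [ 0.641 -0.366  0.01 ] [[0.584, -0.405, -0.002], [0.696, -0.321, 0.055]]
tape_masking 0.97 [201.0, 275.0, 232.0, 314.0] 343 [0.418 0.301 0.023] [[0.375, 0.252, 0.008], [0.465, 0.345, 0.031]]
tape_electrical 0.72 [293.0, 298.0, 314.0, 318.0] 194 [0.384 0.04  0.018] [[0.358, 0.013, 0.01], [0.409, 0.065, 0.025]]
```

Run:
```python
from h import *
a=cv2.imread("pics/scene0.png");b=cv2.imread("pics/top0.png")
A=cv2.resize(a[180:340,150:530],(800,337),interpolation=cv2.INTER_CUBIC)
B1=cv2.resize(b[160:260,345:405],(156,260),interpolation=cv2.INTER_CUBIC)
B2=cv2.resize(b[160:330,190:470],(428,260),interpolation=cv2.INTER_CUBIC)
B3=cv2.resize(a[240:300,375:430],(216,236),interpolation=cv2.INTER_CUBIC)
o=np.zeros((600,800,3),np.uint8); o[:337]=A; o[340:600,:156]=B1; o[340:600,156:584]=B2; o[340:576,584:800]=B3
cv2.imwrite("pics/m1.png",o)
```

```text
(no output)
```

View pics/m1.png

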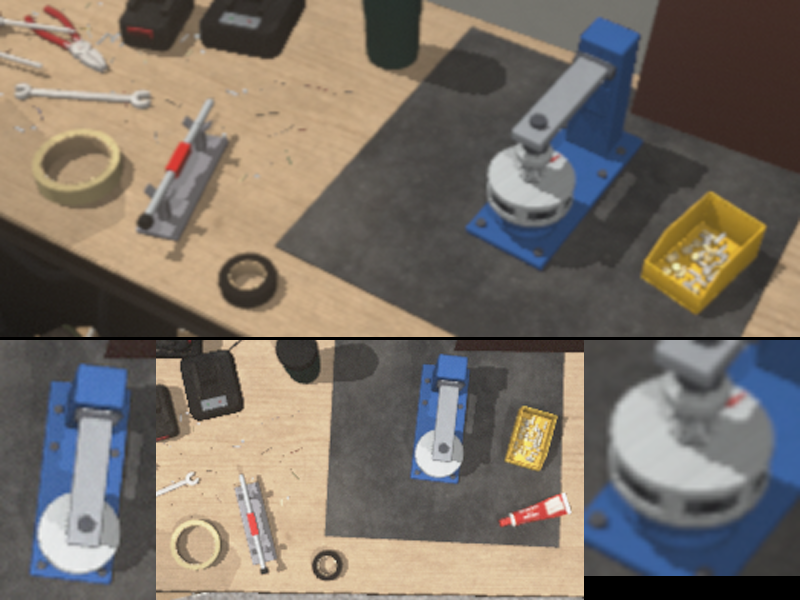

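```bash
cat >> h.py <<'E'
def rel(target, ang=None, st=None):
    """shift in tool axes (mm) from measured TCP to world target; az turn so that tool x points to world angle ang"""
    s=st or manip.get_state(); Rt=q2R(s["tool_rot"]); d=Rt.T@(np.array(target)-np.array(s["ee_pos"]))*1000
    a=np.degrees(np.arctan2(Rt[1,0],Rt[0,0]))
    return d.round(1), None if ang is None else round(float(np.radians(-((ang-a+180)%360-180))),3), round(a,2)
def line(q):
    c=q.mean(0); u,s,v=np.linalg.svd(q-c); return c,v[0]
E
python3 - <<'E'
from h import *
print(np.round(calibration("wrist")["hand_eye"],3).tolist(), calibration("wrist")["mtx"])
for n in ["scene","top"]:
    im,d=grab_frame(n); C=cam(n); P=cloud(d,C)
    m=models.trace(n,"tommy_bar")[0]["region"]&(d>0)&(P[...,2]>.042)
    c,v=line(P[m][:,:2]); print("bar",c.round(4),np.degrees(np.arctan2(v[1],v[0])).round(1))
    hsv=cv2.cvtColor(im,cv2.COLOR_BGR2HSV); red=((hsv[...,0]<8)|(hsv[...,0]>172))&(hsv[...,1]>120)&(hsv[...,2]>60)&(d>0)
    near=lambda x,y,r:(np.hypot(P[...,0]-x,P[...,1]-y)<r)
    q=P[red&near(.455,.178,.06)]; print("sleeve",len(q),np.median(q,0).round(4))
    q=P[red&near(.593,-.18,.07)]; print("mark",len(q),np.median(q,0).round(4) if len(q) else '')
    a=near(.65,-.18,.12)&(np.abs(P[...,2]-.155)<.004); c,v=line(P[a][:,:2]); print("arm",a.sum(),c.round(4),np.degrees(np.arctan2(v[1],v[0])).round(1))
    a=near(.593,-.18,.07)&(np.abs(P[...,2]-.0805)<.005); q=P[a]; 
    A=np.c_[2*q[:,:2],np.ones(len(q))]; print("collar top",a.sum(),q.mean(0).round(4),q.min(0).round(3),q.max(0).round(3))
print(rel([.455,.178,.2],163))
E
```

```text
[[-0.001, -0.973, -0.231, 0.067], [1.0, -0.001, -0.0, -0.001], [-0.0, -0.231, 0.973, -0.161], [0.0, 0.0, 0.0, 1.0]] [[343.7760305    0.         326.74989744]
 [  0.         343.7760305  232.59237275]
 [  0.           0.           1.        ]]
bar [0.4475 0.1785] -164.9
sleeve 93 [0.4576 0.1819 0.0516]
mark 0 
arm 801 [ 0.6579 -0.1856] 173.3
collar top 785 [ 0.591  -0.1815  0.0806] [ 0.553 -0.224  0.076] [ 0.644 -0.134  0.085]
bar [0.4583 0.1821] -164.7
sleeve 64 [0.4605 0.1837 0.0508]
mark 0 
arm 501 [ 0.6603 -0.1832] 174.3
collar top 423 [ 0.595  -0.1739  0.0804] [ 0.558 -0.221  0.076] [ 0.645 -0.132  0.085]
(array([-364.5, -224.7,   22.4]), -0.059, np.float64(159.61))
```

```bash
python3 -m handwheel '[[-60,-37,0,0,0,-0.15,94],[-120,-74,0,0,0,-0.3,94],[-180,-110,0,0,0,-0.45,94],[-230,-142,0,0,0,-0.6,94],[-280,-173,0,0,0,-0.62,94]]'; python3 -c "
from h import *
print(rel([.459,.183,.2],195))"
```

```text
clock: 1.92
ee_pos: [0.3833, 0.2689, 0.2227]
tool_rot: [0.0, -0.133, 0.991, 0.0]
force: [-0.5, 1.6, 0.6]
gripper_width: 0.094
gripper_force: 0.0
(array([ -50.3, -102.9,   22.7]), 0.005, np.float64(-164.7))
```

```bash
python3 -m handwheel '[[-25,-52,10,0,0,0,94],[-50,-103,23,0,0,0,94],[-50,-103,23,0,0,0,94],[-50,-103,23,0,0,0,94]]'
cat > barlook.py <<'E'
import sys
from h import *
s=manip.get_state(); im,d=grab_frame("wrist"); C=cam("wrist",s); P=cloud(d,C); cv2.imwrite(f"pics/{sys.argv[1]}.png",im)
hsv=cv2.cvtColor(im,cv2.COLOR_BGR2HSV); red=((hsv[...,0]<8)|(hsv[...,0]>172))&(hsv[...,1]>130)&(hsv[...,2]>60)&(d>0)
q=P[red&(P[...,2]>.045)&(np.hypot(P[...,0]-.459,P[...,1]-.183)<.06)]
print("sleeve",len(q),q.mean(0).round(4))
c,v=line(q[:,:2]); t=(q[:,:2]-c)@v; print("ctr",(c+v*(np.percentile(t,1)+np.percentile(t,99))/2).round(4),"len",np.ptp(t),np.degrees(np.arctan2(v[1],v[0])).round(2))
t0=np.array([np.cos(np.radians(15)),np.sin(np.radians(15))]); w=P[...,:2]-[.459,.183]; l=w@t0; n=w@[-t0[1],t0[0]]
m=(np.abs(n)<.015)&(np.abs(l)<.115)&(P[...,2]>.046)&(P[...,2]<.058)&(d>0)
c,v=line(P[m][:,:2]); t=(P[m][:,:2]-c)@v; print("bar",m.sum(),c.round(4),np.degrees(np.arctan2(v[1],v[0])).round(2),(c+v*t.min()).round(4),(c+v*t.max()).round(4))
E
python3 barlook.py w1
```

```text
clock: 2.42
ee_pos: [0.4574, 0.1844, 0.1995]
tool_rot: [-0.0, -0.132, 0.991, 0.0]
force: [-0.1, 0.2, 0.7]
gripper_width: 0.094
gripper_force: 0.0
sleeve 632 [0.4588 0.1847 0.0508]
ctr [0.459  0.1848] len 0.04275535774403039 15.17
bar 2668 [0.449  0.1812] 15.15 [0.3632 0.158 ] [0.5566 0.2103]
```

View pics/w1.png

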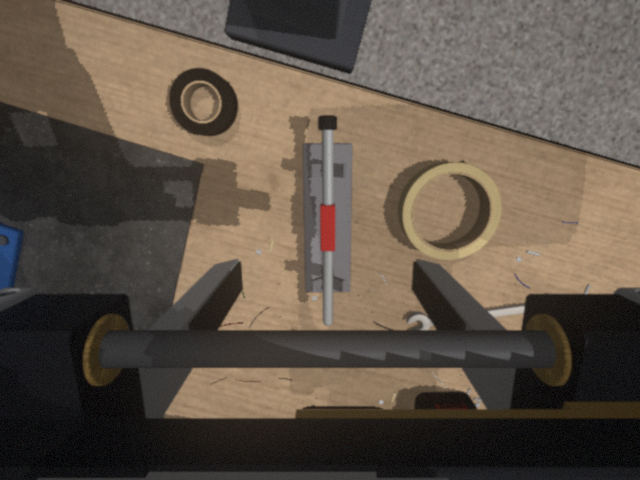

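```bash
python3 -c "
from h import *
print(rel([.459,.1848,.043],195.15))"
```

```text
(array([ -1.7,  -0.6, 156.7]), 0.0, np.float64(-164.82))
```

```bash
python3 -m handwheel '[[-1.7,-0.6,60,0,0,0,40],[-1.7,-0.6,110,0,0,0,40],[-1.7,-0.6,140,0,0,0,40],[-1.7,-0.6,156.7,0,0,0,40],[-1.7,-0.6,156.7,0,0,0,40]]' 12; python3 -m handwheel '[[0,0,0,0,0,0,8],[0,0,0,0,0,0,8],[0,0,0,0,0,0,8],[0,0,0,0,0,0,8]]' 12; python3 -c "
from h import *
s=manip.get_state();print(s['force'],s['torque'])"
```

```text
clock: 3.1
ee_pos: [0.459, 0.1846, 0.0427]
tool_rot: [-0.0, -0.132, 0.991, -0.0]
force: [0.3, -1.4, 0.5]
gripper_width: 0.0474
gripper_force: 0.0
clock: 3.6
ee_pos: [0.4594, 0.1852, 0.0433]
tool_rot: [0.0, -0.132, 0.991, 0.001]
force: [-3.2, 9.8, 3.1]
gripper_width: 0.0144
gripper_force: 12.0
[-3.19233738  9.79208625  3.1176482 ] [1.92960081 0.64367101 0.02741787]
```

```bash
python3 -m handwheel '[[0,0.7,0,0,0,0,8],[0,0.7,0,0,0,0,8]]' 12; python3 -m handwheel '[[0,0,0,0,0,0,8],[0,0,-5,0,0,0,8],[0,0,-30,0,0,0,8],[0,0,-90,0,0,0,8],[0,0,-150,0,0,0,8]]' 50;  python3 -c "
from h import *
s=manip.get_state();print(s['force'],s['torque'],rel([.44,-.12,.26],180))"
```

```text
clock: 3.85
ee_pos: [0.4594, 0.1853, 0.0433]
tool_rot: [0.0, -0.132, 0.991, 0.0]
force: [-2.4, 5.8, 5.6]
gripper_width: 0.0139
gripper_force: 12.0
clock: 4.47
ee_pos: [0.4588, 0.1843, 0.1944]
tool_rot: [-0.001, -0.132, 0.991, -0.0]
force: [1.0, 0.2, -2.0]
gripper_width: 0.0133
gripper_force: 50.0
[ 1.03237538  0.20980508 -2.00008995] [ 0.06745854 -0.02795463 -0.00284216] (array([  97.6, -288.9,  -65.4]), 0.264, np.float64(-164.88))
```

```bash
python3 -c "
from h import *
K,Rc,t=cam('scene')
r=Rc@np.linalg.inv(K)@[414,255.3,1]; p=t+r*(.081-t[2])/r[2]; print(p)
print(rel([.52,-.26,.27],180))"; python3 -m handwheel '[[5,-60,-40,0,0,0.1,8],[15,-120,-75,0,0,0.2,8],[25,-180,-75,0,0,0.26,8],[35,-235,-75,0,0,0.26,8],[45,-290,-75,0,0,0.26,8]]';python3 -c "
from h import *
print(rel([.52,-.26,.27],180))"
```

```text
[ 0.63279386 -0.19075368  0.081     ]
(array([  56.9, -444.9,  -75.4]), 0.264, np.float64(-164.88))
clock: 5.1
ee_pos: [0.491, -0.1086, 0.268]
tool_rot: [0.0, -0.002, 1.0, -0.0]
force: [1.4, 0.3, -2.0]
gripper_width: 0.0135
gripper_force: 50.0
(array([ -28.4, -151.5,   -1.9]), 0.004, np.float64(-179.78))
```

```bash
python3 -m handwheel '[[-14,-60,0,0,0,0,8],[-28,-115,0,0,0,0,8],[-28,-151,-2,0,0,0,8],[-28,-151,-2,0,0,0,8]]'
python3 - <<'E'
from h import *
s=manip.get_state(); im,d=grab_frame("wrist"); C=cam("wrist",s); np.save("pics/c1.npy",d); cv2.imwrite("pics/c1.png",im)
print(s["ee_pos"],s["torque"])
P=cloud(d,C)
a=(np.hypot(P[...,0]-.598,P[...,1]+.178)<.06)&(np.abs(P[...,2]-.0805)<.004)&(d>0); q=P[a]; print(a.sum(), q[:,2].mean(), q.min(0),q.max(0))
o=im[100:420,250:640]; cv2.imwrite("pics/c1z.png",cv2.resize(o,(730,600),interpolation=cv2.INTER_CUBIC))
print(proj([.598,-.178,.08],C))
E
```

```text
clock: 5.6
ee_pos: [0.5194, -0.2596, 0.269]
tool_rot: [-0.001, -0.001, 1.0, 0.0]
force: [0.1, -0.1, -2.2]
gripper_width: 0.0134
gripper_force: 50.0
[ 0.51936968 -0.25955051  0.26903061] [ 0.07447985 -0.00459994 -0.03301487]
2511 0.0795894230133096 [ 0.55434741 -0.21814068  0.07651913] [ 0.6034492  -0.13183003  0.08430247]
[402.44136101 288.91717046]
```

View pics/c1.png

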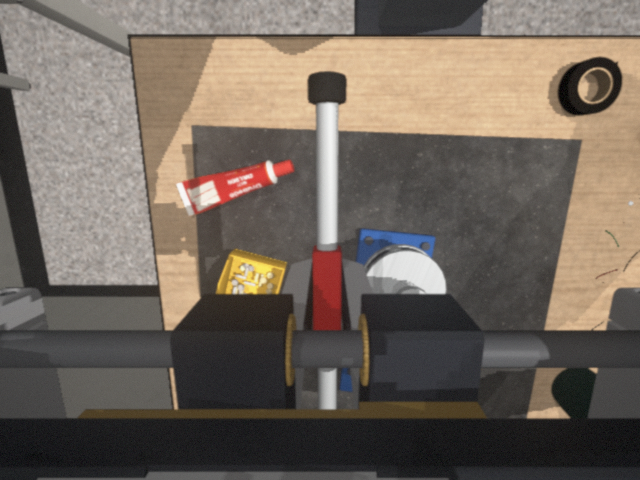

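```bash
python3 -m handwheel '[[-40,-10,-10,0,0,0,8],[-80,-20,-10,0,0,0,8],[-80,-20,-10,0,0,0,8],[-80,-20,-10,0,0,0,8]]'
python3 - <<'E'
from h import *
s=manip.get_state(); im,d=grab_frame("wrist"); C=cam("wrist",s); np.save("pics/c2.npy",d); cv2.imwrite("pics/c2.png",im)
print(s["ee_pos"])
P=cloud(d,C)
a=(np.hypot(P[...,0]-.598,P[...,1]+.178)<.06)&(np.abs(P[...,2]-.0805)<.004)&(d>0); q=P[a]; print(a.sum(), q[:,2].mean(), q.min(0),q.max(0))
# rim points: farthest per angle
th=np.degrees(np.arctan2(q[:,1]+.178,q[:,0]-.598)); r=np.hypot(q[:,1]+.178,q[:,0]-.598); pts=[]
for k in range(-180,180,5):
    m=(th>=k)&(th<k+5)
    if m.sum()>5 and r[m].max()>.035: pts.append(q[m][r[m].argmax(),:2])
pts=np.array(pts)
from scipy.optimize import least_squares
f=least_squares(lambda x:np.hypot(*(pts-x[:2]).T)-x[2],[.598,-.178,.046],loss='soft_l1',f_scale=.001); print("circle",f.x.round(4),len(pts))
a=(np.hypot(P[...,0]-.66,P[...,1]+.185)<.1)&(np.abs(P[...,2]-.155)<.004)&(d>0); q=P[a]; c,v=line(q[:,:2]); print("arm",a.sum(),c.round(4),np.degrees(np.arctan2(v[1],v[0])).round(2), q.min(0),q.max(0))
hsv=cv2.cvtColor(im,cv2.COLOR_BGR2HSV); red=((hsv[...,0]<10)|(hsv[...,0]>170))&(hsv[...,1]>70)&(hsv[...,2]>50)&(d>0)&(np.hypot(P[...,0]-.598,P[...,1]+.178)<.055)
print("mark",red.sum(),P[red].mean(0) if red.any() else '')
u,v=proj([.598,-.178,.08],C).astype(int); print(u,v)
o=im[v-85:v+85,u-100:u+110]; cv2.imwrite("pics/c2z.png",cv2.resize(o,(740,600),interpolation=cv2.INTER_CUBIC))
E
```

```text
clock: 6.15
ee_pos: [0.5998, -0.2761, 0.2796]
tool_rot: [-0.0, -0.002, 1.0, 0.0]
force: [0.2, -0.9, -2.6]
gripper_width: 0.0137
gripper_force: 50.0
[ 0.59981762 -0.27605453  0.27962335]
3459 0.07959754321912232 [ 0.55515355 -0.22295401  0.07651093] [ 0.64589177 -0.13272729  0.08429845]
circle [ 0.6003 -0.1773  0.0455] 52
arm 3187 [ 0.6174 -0.1801] -5.92 [ 0.57653826 -0.20074332  0.15100804] [ 0.65680008 -0.15751165  0.1589999 ]
mark 28 [ 0.63344151 -0.18805063  0.08042307]
419 214
```

View pics/c2z.png

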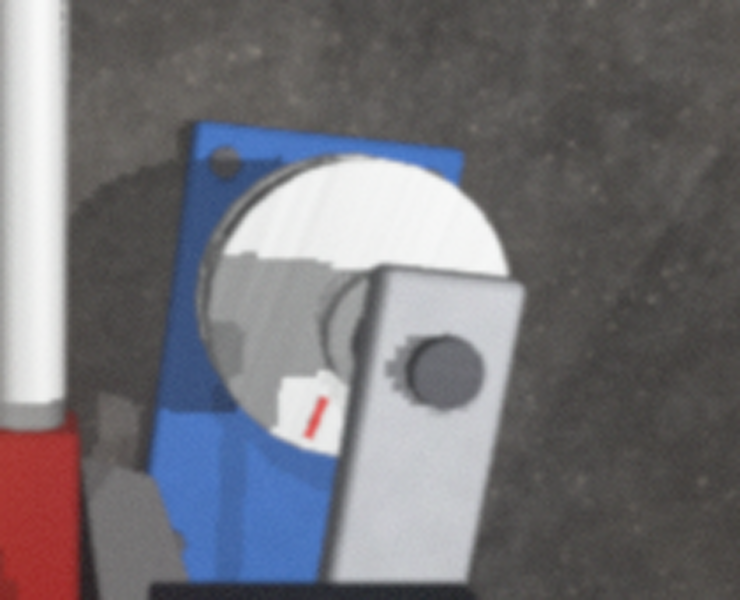

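```bash
cat > unroll.py <<'E'
from h import *
def unroll(im,C,c=(.600,-.1776),z=(.061,.069),out=None):
    g=cv2.cvtColor(im,cv2.COLOR_BGR2GRAY).astype(np.float32); th=np.radians(np.arange(-180,360,1.)); zs=np.linspace(*z,9)
    T,Z=np.meshgrid(th,zs); X=np.stack([c[0]+.046*np.cos(T),c[1]+.046*np.sin(T),Z],-1)
    vis=((C[2]-X)*np.stack([np.cos(T),np.sin(T),0*T],-1)).sum(-1)/np.linalg.norm(C[2]-X,axis=-1)
    uv=proj(X,C).astype(np.float32); s=cv2.remap(g,uv[...,0],uv[...,1],cv2.INTER_LINEAR)
    return np.degrees(th),s.mean(0),vis.mean(0)
E
python3 - <<'E'
from unroll import *
im=cv2.imread("pics/scene0.png"); C=cam("scene")
th,s,v=unroll(im,C)
k=v>.2
print(*[f"{int(t)}:{int(x)}" for t,x in zip(th[k][::4],s[k][::4])])
im=cv2.imread("pics/c2.png"); big=cv2.resize(im[170:300,340:480],None,fx=4,fy=4,interpolation=cv2.INTER_CUBIC)
b,g,r=[big[...,i].astype(int) for i in range(3)]; m=(r-np.maximum(g,b))>40; print(m.sum())
y,x=np.nonzero(m); K,Rc,t=cam("wrist"); p=np.c_[x/4+340-.375,y/4+170-.375,np.ones(len(x))]@np.linalg.inv(K).T@Rc.T
p=t+p*((.0805-t[2])/p[:,2:]); c,vv=line(p[:,:2]); print(c,np.degrees(np.arctan2(vv[1],vv[0])), np.ptp((p[:,:2]-c)@vv), np.degrees(np.arctan2(*(c-[.6,-.1776])[::-1])))
E
```

```text
-180:83 -176:103 -172:111 -168:114 -164:113 -160:89 -156:68 -152:62 -148:57 -144:52 -140:53 -136:55 -132:61 -128:68 -124:78 -119:99 -116:110 -112:105 -108:96 -104:86 -100:79 -96:80 -92:80 131:124 135:118 139:110 143:100 147:88 151:84 155:82 159:76 163:66 167:63 171:66 175:72 179:79 183:99 187:110 191:113 195:114 199:97 203:70 207:64 211:59 215:53 219:52 223:55 227:60 230:67 235:75 239:94 243:109 247:107 251:99 255:88 259:79 263:80 267:80
2076
[ 0.65591535 -0.23958374] -63.14982540338659 0.0996647509564445 -47.94647291487109
```

```bash
python3 -m handwheel '[[40,45,0,0,-0.15,0,8],[80,90,0,0,-0.3,0,8],[100,140,40,0,-0.45,0,8],[100,176,80,0,-0.6,0,8],[100,176,120,0,-0.7,0,8]]'; python3 -m handwheel '[[0,0,0,0,0,0,8],[0,0,0,0,0,0,8]]'
python3 - <<'E'
from unroll import *
s=manip.get_state(); im,d=grab_frame("wrist"); C=cam("wrist",s); cv2.imwrite("pics/c3.png",im); np.save("pics/c3.npy",d)
print(s["ee_pos"],s["qpos"].round(2) if hasattr(s["qpos"],"round") else s["qpos"])
th,g,v=unroll(im,C); k=v>.2
print(*[f"{int(t)}:{int(x)}" for t,x in zip(th[k][::3],g[k][::3])])
P=cloud(d,C)
a=(np.hypot(P[...,0]-.6,P[...,1]+.1776)<.05)&(np.abs(P[...,2]-.065)<.012)&(d>0); q=P[a]
from scipy.optimize import least_squares
f=least_squares(lambda x:np.hypot(q[:,0]-x[0],q[:,1]-x[1])-.046,[.6,-.178],loss='soft_l1',f_scale=.001); print("cyl",f.x,a.sum())
u,v=proj([.6,-.1776,.065],C).astype(int); print(u,v)
u=max(u,110);o=im[v-90:v+75,u-110:u+110].copy(); cv2.imwrite("pics/c3z.png",cv2.resize(o,None,fx=3.5,fy=3.5,interpolation=cv2.INTER_CUBIC))
E
```

```text
clock: 6.82
ee_pos: [0.5033, -0.1056, 0.1794]
tool_rot: [0.338, -0.006, 0.941, 0.004]
force: [3.6, 1.0, -1.9]
gripper_width: 0.0138
gripper_force: 50.0
clock: 7.08
ee_pos: [0.506, -0.1072, 0.1808]
tool_rot: [0.335, -0.007, 0.942, 0.006]
force: [0.4, 0.4, -0.8]
gripper_width: 0.0137
gripper_force: 50.0
[ 0.50597407 -0.1072127   0.18075922] [-0.41  0.    2.12  0.63  0.47 -2.49]
-180:134 -177:160 -174:167 -171:165 -168:164 -165:158 -162:98 -159:87 -156:85 -153:80 -150:78 -147:84 -144:93 -141:103 -138:120 -135:134 -132:139 100:152 103:128 106:113 109:99 112:92 115:92 118:95 121:102 124:147 127:180 130:186 133:190 136:190 139:176 142:108 145:99 148:95 151:93 154:78 157:72 160:71 163:72 166:72 169:87 172:89 175:92 178:98 181:154 184:163 187:167 190:165 193:164 196:143 199:89 202:87 205:84 208:78 211:80 214:86 217:96 220:108 223:125 226:137 229:138
cyl [ 0.60163705 -0.17735175] 2057
249 225
```

View pics/c3z.png

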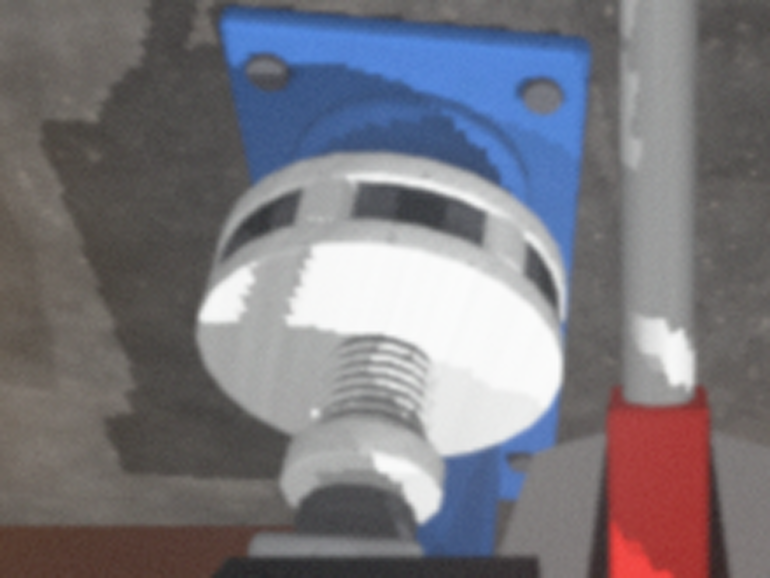

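```bash
cat >> h.py <<'E'
CEN=np.array([.601,-.1775])
def full(target, ang):
    s=manip.get_state(); Rt=q2R(s["tool_rot"]); a=np.radians(ang); x=np.array([np.cos(a),np.sin(a),0]); z=np.array([0,0,-1.]); T=np.c_[x,np.cross(z,x),z]
    return (Rt.T@(np.array(target)-s["ee_pos"])*1000).round(1), R.from_matrix(Rt.T@T).as_rotvec().round(3)
def polar(r,ang,z): a=np.radians(ang); return [*(CEN+r*np.array([np.cos(a),np.sin(a)])),z]
E
python3 -c "
from h import *
print(full(polar(.168,161,.16),161))"
```

```text
(array([ 63.2, -14.4, -24.5]), array([0.125, 0.677, 0.332]))
```

```bash
python3 -m handwheel '[[50,-11,-19,0,0,0,8],[63,-14,-24,0.03,0.17,0.08,8],[63,-14,-24,0.06,0.34,0.166,8],[63,-14,-24,0.094,0.51,0.25,8],[63,-14,-24,0.125,0.677,0.332,8]]'; python3 -m handwheel '[[0,0,0,0,0,0,8],[0,0,0,0,0,0,8]]'; python3 -c "
from h import *
print(full(polar(.168,161,.0633),161), manip.get_state()['qpos'],manip.get_state()['torque'])"
```

```text
clock: 7.75
ee_pos: [0.4426, -0.1232, 0.16]
tool_rot: [0.025, 0.155, 0.988, -0.001]
force: [0.2, -0.4, -2.9]
gripper_width: 0.0138
gripper_force: 50.0
clock: 8.0
ee_pos: [0.4416, -0.122, 0.1578]
tool_rot: [0.027, 0.152, 0.988, 0.001]
force: [-0.3, 0.2, -2.9]
gripper_width: 0.0138
gripper_force: 50.0
(array([ 4.3, -1.5, 94.4]), array([0.011, 0.053, 0.026])) [-0.35654345  0.13534021  1.88281729  0.01435335  1.07054854 -1.62877139] [-0.0019698   0.05133107 -0.03298663]
```

```bash
python3 -m handwheel '[[4.3,-1.5,50,0.011,0.053,0.026,8],[4.3,-1.5,94.4,0.011,0.053,0.026,8],[4.3,-1.5,94.4,0.011,0.053,0.026,8],[4.3,-1.5,94.4,0.011,0.053,0.026,8],[4.3,-1.5,94.4,0.011,0.053,0.026,8]]'
python3 - <<'E'
from h import *
s=manip.get_state()
print(full(polar(.168,161,.0633),161), s['force'],s['torque'])
im,d=grab_frame("wrist"); C=cam("wrist",s); P=cloud(d,C); cv2.imwrite("pics/c4.png",im)
# bar held: pitch from the visible part
Rt=q2R(s["tool_rot"]); T=(P-s["ee_pos"])@Rt
m=(np.abs(T[...,1])<.012)&(T[...,0]>.024)&(T[...,0]<.078)&(np.abs(T[...,2])<.02)&(d>0); q=T[m]
print(m.sum(),"pitch",np.polyfit(q[:,0],q[:,2],1),"yaw",np.polyfit(q[:,0],q[:,1],1), "cap end",T[(np.abs(T[...,1])<.012)&(np.abs(T[...,2])<.02)&(d>0)][:,0].max())
E
```

```text
clock: 8.62
ee_pos: [0.4425, -0.1226, 0.0648]
tool_rot: [0.0, 0.165, 0.986, -0.0]
force: [-0.9, 0.2, -1.9]
gripper_width: 0.0138
gripper_force: 50.0
(array([ 0.2, -0.3,  1.5]), array([-0.   ,  0.001, -0.   ])) [-0.85778615  0.20375944 -1.8828017 ] [ 0.00147742 -0.02484198  0.00867961]
2578 pitch [-0.00106854 -0.00450089] yaw [ 0.00357806 -0.00148926] cap end 0.09944125903167807
```

Run:
```python
from h import *
im,d=grab_frame("scene"); cv2.imwrite("pics/s4.png",cv2.resize(im[215:315,330:450],None,fx=6,fy=6,interpolation=cv2.INTER_CUBIC))
```

```text
(no output)
```

View pics/s4.png

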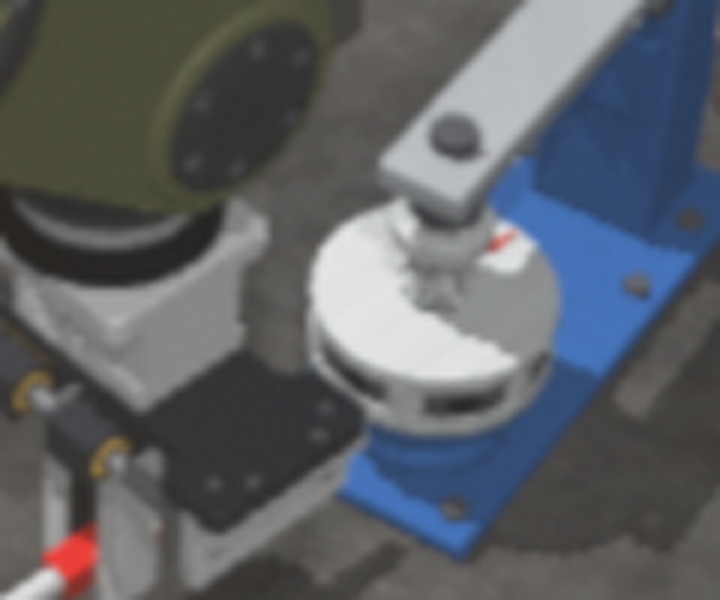

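```bash
sed -i 's/^CEN=.*/CEN=np.array([.601,-.1765])/' h.py
cat > st.py <<'E'
from h import *
s=manip.get_state(); p=np.array(s["ee_pos"]); F=np.array(s["force"]); M=np.array(s["torque"]); Rt=q2R(s["tool_rot"]); w=p[:2]-CEN
print("t",round(s["clock"],2),"R %.1f th %.2f z %.1f yaw %.2f"%(np.hypot(*w)*1e3,np.degrees(np.arctan2(w[1],w[0]))%360,p[2]*1e3,np.degrees(np.arctan2(Rt[1,0],Rt[0,0]))%360),"Ftool",(Rt.T@F).round(1),"Mtool",(Rt.T@M).round(2),"axis moment",(w[0]*F[1]-w[1]*F[0]+M[2]).round(3))
E
python3 -c "
from h import *
print(full(polar(.148,161,.0635),161))"; python3 -m handwheel '[[-10,0.5,1,0,0,0,8],[-20,0.8,1.4,0,0,0,8],[-20,0.8,1.4,0,0,0,8]]';python3 st.py
```

```text
(array([-19.7,   0.6,   0.7]), array([-0., -0., -0.]))
clock: 9.1
ee_pos: [0.4615, -0.1282, 0.0613]
tool_rot: [-0.001, 0.165, 0.986, 0.0]
force: [1.1, 0.7, -2.0]
gripper_width: 0.0136
gripper_force: 50.0
t 9.1 R 147.6 th 160.90 z 61.3 yaw 160.98 Ftool [-0.9  1.   2. ] Mtool [ 0.02 -0.04  0.01] axis moment -0.165
```

```bash
for i in 1 2 3; do python3 -m handwheel '[[0,0,0,0,0,0,8]]' >/dev/null;python3 st.py; done
```

```text
t 9.22 R 148.5 th 160.90 z 61.2 yaw 160.98 Ftool [-0.7 -0.4  2.7] Mtool [0.   0.02 0.02] axis moment 0.041
t 9.35 R 148.5 th 160.90 z 61.4 yaw 160.98 Ftool [-0.1  0.6  2.8] Mtool [-0.01 -0.02  0.02] axis moment -0.105
t 9.47 R 148.5 th 160.91 z 61.4 yaw 160.98 Ftool [-0.2  0.6  2. ] Mtool [ 0.01 -0.03  0.06] axis moment -0.152
```

```bash
python3 -m handwheel '[[0,0,-1.9,0,0,0,8],[-5,0,-1.9,0,0,0,8],[-10,0,-1.9,0,0,0,8],[-10,0,-1.9,0,0,0,8]]'>/dev/null;python3 st.py;  python3 -m handwheel '[[-3,0,0,0,0,0,8],[-6,0,0,0,0,0,8],[-6,0,0,0,0,0,8]]'>/dev/null;python3 st.py
```

```text
t 9.97 R 138.0 th 160.90 z 63.2 yaw 160.98 Ftool [0.3 0.4 1.8] Mtool [ 0.03  0.06 -0.04] axis moment -0.02
t 10.35 R 132.2 th 160.90 z 63.3 yaw 160.98 Ftool [0.4 0.2 2.1] Mtool [-0.01  0.02  0.01] axis moment -0.035
```

Tip at ~R 32, entering freely. Continue.

```bash
python3 -m handwheel '[[-3,0,0,0,0,0,8],[-6,0,0,0,0,0,8],[-6,0,0,0,0,0,8]]'>/dev/null;python3 st.py;  python3 -m handwheel '[[-3,0,0,0,0,0,8],[-5,0,0,0,0,0,8],[-5,0,0,0,0,0,8]]'>/dev/null;python3 st.py
```

```text
t 10.72 R 126.2 th 160.91 z 63.2 yaw 160.98 Ftool [-1.1 -0.5  2.9] Mtool [-0.02 -0.04 -0.05] axis moment 0.113
t 11.1 R 121.2 th 160.90 z 63.2 yaw 160.98 Ftool [0.1 0.  2.5] Mtool [-0.01  0.04 -0.  ] axis moment 0.003
```

```bash
python3 -m handwheel '[[-0.15,6,0,0,0,0.05,8],[-0.6,12.1,0,0,0,0.1,8]]'>/dev/null;python3 st.py;  python3 -m handwheel '[[-0.15,6,0,0,0,0.05,8],[-0.6,12.1,0,0,0,0.1,8]]'>/dev/null;python3 st.py; python3 -m handwheel '[[0,0,0,0,0,0,8],[0,0,0,0,0,0,8]]'>/dev/null;python3 st.py
```

```text
t 11.35 R 121.6 th 155.28 z 63.1 yaw 155.12 Ftool [ 1.3 -5.9  1.2] Mtool [1.06 0.13 0.43] axis moment 0.292
t 11.6 R 121.8 th 149.84 z 63.0 yaw 149.37 Ftool [ 1.6 -8.3  2. ] Mtool [1.66 0.15 0.57] axis moment 0.436
t 11.85 R 121.8 th 149.86 z 63.0 yaw 149.47 Ftool [ 2.2 -8.6  2.3] Mtool [1.51 0.21 0.6 ] axis moment 0.461
```

```bash
for i in 1; do python3 -m handwheel '[[-0.15,6,0,0,0,0.05,8],[-0.6,12.1,0,0,0,0.1,8],[-1.4,18.1,0,0,0,0.15,8],[-2.4,24,0,0,0,0.2,8]]'>/dev/null;python3 st.py; python3 -m handwheel '[[-0.15,6,0,0,0,0.05,8],[-0.6,12.1,0,0,0,0.1,8]]'>/dev/null;python3 st.py; python3 -m handwheel '[[-0.15,6,0,0,0,0.05,8],[-0.6,12.1,0,0,0,0.1,8]]'>/dev/null;python3 st.py; python3 -m handwheel '[[0,0,0,0,0,0,8]]'>/dev/null;python3 st.py; python3 -m handwheel '[[0,0,0,0,0,0,8]]'>/dev/null;python3 st.py; done
```

```text
t 12.35 R 121.9 th 138.51 z 62.8 yaw 137.91 Ftool [ 2.6 -8.3  0.3] Mtool [1.69 0.15 0.62] axis moment 0.39
t 12.6 R 122.0 th 132.82 z 62.7 yaw 132.18 Ftool [ 2.  -9.6  1.3] Mtool [1.58 0.09 0.61] axis moment 0.565
t 12.85 R 122.0 th 127.13 z 62.6 yaw 126.45 Ftool [ 2.8 -8.6  0. ] Mtool [1.62 0.24 0.58] axis moment 0.469
t 12.97 R 122.1 th 127.04 z 62.6 yaw 126.52 Ftool [ 3.3 -8.5  0.4] Mtool [1.51 0.3  0.65] axis moment 0.399
t 13.1 R 122.0 th 127.14 z 62.6 yaw 126.55 Ftool [ 3.9 -7.6  0.5] Mtool [1.4  0.37 0.6 ] axis moment 0.326
```

```bash
python3 -m handwheel '[[-0.15,6,-0.2,0,0,0.05,8],[-0.6,12.1,-0.4,0,0,0.1,8]]'>/dev/null;python3 st.py; for i in 1; do python3 -m handwheel '[[-0.15,6,0,0,0,0.05,8],[-0.6,12.1,0,0,0,0.1,8]]'>/dev/null;python3 st.py; python3 -m handwheel '[[-0.15,6,0,0,0,0.05,8],[-0.6,12.1,0,0,0,0.1,8]]'>/dev/null;python3 st.py; python3 -m handwheel '[[-0.15,6,0,0,0,0.05,8],[-0.6,12.1,0,0,0,0.1,8]]'>/dev/null;python3 st.py; python3 -m handwheel '[[-0.15,6,0,0,0,0.05,8],[-0.6,12.1,0,0,0,0.1,8]]'>/dev/null;python3 st.py; python3 -m handwheel '[[0,0,0,0,0,0,8]]'>/dev/null;python3 st.py; python3 -m handwheel '[[0,0,0,0,0,0,8]]'>/dev/null;python3 st.py;done
```

```text
t 13.35 R 122.1 th 121.49 z 62.9 yaw 120.72 Ftool [  1.1 -10.1   1. ] Mtool [1.63 0.32 0.61] axis moment 0.618
t 13.6 R 122.2 th 115.78 z 62.8 yaw 115.00 Ftool [ 3.9 -8.4  0.9] Mtool [1.66 0.42 0.55] axis moment 0.471
t 13.85 R 122.2 th 110.09 z 62.7 yaw 109.27 Ftool [ 4.8 -8.3  0.9] Mtool [1.67 0.5  0.6 ] axis moment 0.408
t 14.1 R 122.2 th 104.39 z 62.6 yaw 103.54 Ftool [ 4.1 -8.1  1.1] Mtool [1.61 0.58 0.62] axis moment 0.366
t 14.35 R 122.2 th 98.68 z 62.5 yaw 97.82 Ftool [ 4.4 -9.1  0.6] Mtool [1.66 0.72 0.65] axis moment 0.455
t 14.47 R 122.3 th 98.59 z 62.5 yaw 97.87 Ftool [ 5.3 -8.1 -0.4] Mtool [1.52 0.71 0.63] axis moment 0.353
t 14.6 R 122.3 th 98.67 z 62.6 yaw 97.92 Ftool [ 5.  -7.9  1.3] Mtool [1.57 0.76 0.6 ] axis moment 0.36
```

```bash
python3 -m handwheel '[[-0.15,6,-0.2,0,0,0.05,8],[-0.6,12.1,-0.4,0,0,0.1,8]]'>/dev/null;python3 st.py; for i in 1; do python3 -m handwheel '[[-0.15,6,0,0,0,0.05,8],[-0.6,12.1,0,0,0,0.1,8]]'>/dev/null;python3 st.py; python3 -m handwheel '[[-0.15,6,0,0,0,0.05,8],[-0.6,12.1,0,0,0,0.1,8]]'>/dev/null;python3 st.py;  python3 -m handwheel '[[0,0,0,0,0,0,8]]'>/dev/null;python3 st.py; python3 -m handwheel '[[0,0,0,0,0,0,8]]'>/dev/null;python3 st.py;done
```

```text
t 14.85 R 122.3 th 92.99 z 62.9 yaw 92.09 Ftool [ 5.3 -9.4  2.3] Mtool [1.7  0.77 0.65] axis moment 0.488
t 15.1 R 122.3 th 87.27 z 62.8 yaw 86.36 Ftool [ 6.3 -9.1  1.1] Mtool [1.68 0.81 0.57] axis moment 0.533
t 15.35 R 122.3 th 81.59 z 62.7 yaw 80.64 Ftool [ 5.3 -9.3  1.2] Mtool [1.89 0.87 0.62] axis moment 0.509
t 15.47 R 122.3 th 81.52 z 62.7 yaw 80.69 Ftool [ 5.3 -9.5  0.7] Mtool [1.76 0.96 0.65] axis moment 0.493
t 15.6 R 122.3 th 81.60 z 62.8 yaw 80.73 Ftool [ 5.4 -8.7  1. ] Mtool [1.65 0.9  0.63] axis moment 0.422
```

```bash
python3 -m handwheel '[[0,-1,0,0,0,-0.01,8],[0,-2,0,0,0,-0.02,8],[0,-2,0,0,0,-0.02,8]]'>/dev/null;python3 st.py; python3 -m handwheel '[[5,0,0,0,0,0,8],[10,0,0,0,0,0,8],[10,0,0,0,0,0,8]]'>/dev/null;python3 st.py
```

```text
t 15.97 R 122.3 th 82.51 z 62.9 yaw 81.89 Ftool [ 5.1 -7.4  1.9] Mtool [1.41 0.91 0.59] axis moment 0.306
t 16.35 R 132.0 th 82.37 z 62.9 yaw 81.87 Ftool [ 4.  -7.2  0.8] Mtool [1.23 0.66 0.59] axis moment 0.359
```

```bash
cat > bar.py <<'E'
from h import *
s=manip.get_state(); im,d=grab_frame("wrist"); C=cam("wrist",s); P=cloud(d,C)
Rt=q2R(s["tool_rot"]); T=(P-s["ee_pos"])@Rt
m=(np.abs(T[...,1])<.03)&(T[...,0]>.024)&(T[...,0]<.078)&(np.abs(T[...,2]+.004)<.012)&(d>0); q=T[m]
print(m.sum(),"pitch",np.polyfit(q[:,0],q[:,2],1).round(4),"yaw",np.polyfit(q[:,0],q[:,1],1).round(4),"cap end",T[(np.abs(T[...,1])<.03)&(np.abs(T[...,2])<.02)&(d>0)][:,0].max().round(4))
E
python3 bar.py
```

```text
2571 pitch [-0.0006 -0.0045] yaw [ 0.0331 -0.0008] cap end 0.0981
```

```bash
python3 -m handwheel '[[0,-2,0,0,0,0,8],[0,-2,0,0,0,0,8]]'>/dev/null;python3 st.py; python3 -m handwheel '[[5,-1,0,0,0,0,8],[12,-1,0,0,0,0,8],[20,-1,0,0,0,0,8],[40,-1,0,0,0,0,8],[40,-1,0,0,0,0,8]]'>/dev/null;python3 st.py;python3 bar.py
```

```text
t 16.65 R 131.8 th 83.03 z 63.2 yaw 81.90 Ftool [ 3.1 -4.5  2.1] Mtool [0.86 0.48 0.37] axis moment 0.21
t 17.27 R 173.4 th 82.80 z 63.9 yaw 82.03 Ftool [-0.5 -0.3  2.4] Mtool [ 0.05 -0.08  0.02] axis moment 0.026
2584 pitch [-0.0032 -0.0043] yaw [ 0.0064 -0.0011] cap end 0.0981
```

```bash
cat > holes.py <<'E'
from unroll import *
import sys
def mids(im,C,c,name):
    th,s,v=unroll(im,C,c); k=v>.25; print(name,*[f"{int(t)}:{int(x)}" for t,x in zip(th[k][::3],s[k][::3]) if t>=90])
im,d=grab_frame(sys.argv[1]); mids(im,cam(sys.argv[1]),tuple(CEN),sys.argv[1]); cv2.imwrite(f"pics/h_{sys.argv[2]}.png",im)
if sys.argv[1]=="scene": mids(cv2.imread("pics/scene0.png"),cam("scene"),tuple(CEN),"before")
E
python3 holes.py scene 1; python3 -c "
from h import *
print(full([.50,-.10,.18],180))"
```

```text
scene 136:83 139:79 142:75 145:73 148:66 151:62 154:60 157:58 160:60 163:62 166:63 169:69 172:88 175:110 178:120 181:125 184:128 187:127 190:103 193:74 196:68 199:65 202:58 205:53 208:51 211:50 214:53 217:61 220:67 223:69 226:78 229:100 232:121 235:129 238:127 241:119 244:105 247:88 250:76 253:72 256:74 259:76 262:80 265:84
before 136:120 139:113 142:108 145:97 148:86 151:84 154:82 157:76 160:72 163:66 166:60 169:59 172:61 175:66 178:66 181:77 184:96 187:107 190:112 193:114 196:113 199:103 202:78 205:64 208:61 211:56 214:49 217:47 220:46 223:48 226:53 229:59 232:63 235:68 238:78 241:96 244:108 247:108 250:103 253:95 256:84 259:76 262:74 265:76
(array([-110.3, -108.4, -116. ]), array([-0.002, -0.002, -1.711]))
```

```bash
python3 -m handwheel '[[-2.8,-31,0,0,0,-0.18,8],[-11.1,-61,0,0,0,-0.36,8],[-24.6,-89,0,0,0,-0.54,8],[-43,-114,0,0,0,-0.72,8],[-65.5,-135.5,0,0,0,-0.9,8]]'>/dev/null;python3 -m handwheel '[[-2,-26,0,0,0,-0.15,8],[-7.7,-51,0,0,0,-0.3,8],[-7.7,-51,0,0,0,-0.3,8],[-7.7,-51,0,0,0,-0.3,8]]'>/dev/null;python3 st.py; python3 -c "
from h import *
print(full(polar(.160,151,.0635),151))"
```

```text
t 18.5 R 174.7 th 151.38 z 64.4 yaw 150.51 Ftool [-0.2  0.3  2.3] Mtool [-0.01  0.02  0.02] axis moment -0.067
(array([-14.6,   1.3,   0.8]), array([-0.001, -0.002, -0.009]))
```

```bash
python3 -m handwheel '[[-10,1.3,0.9,0,0,-0.009,8],[-26,1.3,0.9,0,0,-0.009,8],[-26,1.3,0.9,0,0,-0.009,8]]'>/dev/null;python3 st.py;  python3 -m handwheel '[[-5,0,0,0,0,0,8],[-10,0,0,0,0,0,8],[-10,0,0,0,0,0,8]]'>/dev/null;python3 st.py; python3 -m handwheel '[[-3,0,0,0,0,0,8],[-6,0,0,0,0,0,8],[-6,0,0,0,0,0,8]]'>/dev/null;python3 st.py
```

```text
t 18.88 R 148.1 th 150.92 z 63.0 yaw 151.17 Ftool [0.8 0.1 1.6] Mtool [ 0.05 -0.05 -0.01] axis moment -0.001
t 19.25 R 138.7 th 151.04 z 63.2 yaw 151.18 Ftool [-0.8  0.2  2. ] Mtool [-0.1  -0.08 -0.06] axis moment 0.033
t 19.62 R 132.7 th 151.07 z 63.2 yaw 151.18 Ftool [-0.6  0.8  1.5] Mtool [-0.14 -0.11 -0.09] axis moment -0.02
```

```bash
python3 -m handwheel '[[-3,0,0,0,0,0,8],[-6,0,0,0,0,0,8],[-6,0,0,0,0,0,8]]'>/dev/null;python3 st.py;  python3 -m handwheel '[[-3,0,0,0,0,0,8],[-5.5,0,0,0,0,0,8],[-5.5,0,0,0,0,0,8]]'>/dev/null;python3 st.py
```

```text
t 20.0 R 126.7 th 151.06 z 63.2 yaw 151.18 Ftool [0.  0.9 1.7] Mtool [-0.17 -0.12 -0.12] axis moment 0.006
t 20.38 R 121.2 th 151.06 z 63.1 yaw 151.18 Ftool [0.1 1.4 1.5] Mtool [-0.17 -0.08 -0.11] axis moment -0.062
```

```bash
python3 -m handwheel '[[-0.15,6,0,0,0,0.05,8],[-0.6,12.1,0,0,0,0.1,8]]'>/dev/null;python3 st.py; python3 -m handwheel '[[-0.15,6,0,0,0,0.05,8],[-0.6,12.1,0,0,0,0.1,8]]'>/dev/null;python3 st.py; for i in 1 2 3 4; do python3 -m handwheel '[[0,0,0,0,0,0,8]]'>/dev/null;python3 st.py;done
```

```text
t 20.62 R 121.5 th 145.40 z 63.1 yaw 145.34 Ftool [ 0.8 -3.9  2.2] Mtool [0.67 0.06 0.3 ] axis moment 0.18
t 20.88 R 121.8 th 140.10 z 62.8 yaw 139.57 Ftool [ 0.3 -9.7  1.2] Mtool [1.84 0.03 0.66] axis moment 0.531
t 21.0 R 121.9 th 140.07 z 62.7 yaw 139.64 Ftool [ 1.  -8.8  1.3] Mtool [1.68 0.11 0.68] axis moment 0.393
t 21.12 R 121.8 th 140.18 z 62.7 yaw 139.66 Ftool [ 1.8 -9.6  1.1] Mtool [1.62 0.14 0.56] axis moment 0.613
t 21.25 R 121.8 th 140.20 z 62.8 yaw 139.65 Ftool [ 1.2 -8.8  0.5] Mtool [1.56 0.14 0.62] axis moment 0.462
t 21.38 R 121.8 th 140.20 z 62.8 yaw 139.65 Ftool [ 0.3 -9.2  0.6] Mtool [1.66 0.16 0.64] axis moment 0.484
```

```bash
cat >> st.py <<'E'
ft=Rt.T@F; mt=Rt.T@M; print("   alt moment %.3f"%(mt[0]/.186*np.hypot(*w)-mt[2]))
E
python3 -m handwheel '[[-0.04,3,0,0,0,0.025,8],[-0.15,6.05,0,0,0,0.05,8]]'>/dev/null;python3 st.py; for i in 1 2 3; do python3 -m handwheel '[[0,0,0,0,0,0,8]]'>/dev/null;python3 st.py;done; python3 -m handwheel '[[-0.04,3,0,0,0,0.025,8],[-0.15,6.05,0,0,0,0.05,8]]'>/dev/null;python3 st.py; for i in 1 2 3; do python3 -m handwheel '[[0,0,0,0,0,0,8]]'>/dev/null;python3 st.py;done
```

```text
t 21.62 R 121.8 th 137.40 z 62.7 yaw 136.74 Ftool [  1.2 -10.7   0.4] Mtool [1.91 0.07 0.65] axis moment 0.666
   alt moment 0.605
t 21.75 R 121.8 th 137.36 z 62.7 yaw 136.77 Ftool [-0.1 -9.5  0.6] Mtool [1.76 0.06 0.7 ] axis moment 0.464
   alt moment 0.455
t 21.88 R 121.8 th 137.40 z 62.7 yaw 136.79 Ftool [  1.5 -10.4   0.9] Mtool [1.77 0.1  0.64] axis moment 0.634
   alt moment 0.519
t 22.0 R 121.9 th 137.41 z 62.7 yaw 136.79 Ftool [  1.7 -10.5   1.3] Mtool [1.76 0.03 0.66] axis moment 0.619
   alt moment 0.491
t 22.25 R 121.8 th 134.59 z 62.6 yaw 133.87 Ftool [  1.1 -12.1   1. ] Mtool [2.   0.09 0.66] axis moment 0.818
   alt moment 0.647
t 22.38 R 121.9 th 134.54 z 62.6 yaw 133.91 Ftool [  0.2 -10.3   0.7] Mtool [1.9  0.08 0.65] axis moment 0.607
   alt moment 0.594
t 22.5 R 121.9 th 134.58 z 62.6 yaw 133.93 Ftool [  0.5 -10.4   1.6] Mtool [1.87 0.1  0.68] axis moment 0.588
   alt moment 0.544
t 22.62 R 121.9 th 134.60 z 62.6 yaw 133.92 Ftool [  1.6 -10.9   0.6] Mtool [1.83 0.07 0.68] axis moment 0.653
   alt moment 0.519
```

```bash
sed -i 's#/.186#/.181#' st.py; python3 -m handwheel '[[-0.04,3,0,0,0,0.025,8],[-0.15,6.05,0,0,0,0.05,8]]'>/dev/null;python3 st.py; for i in 1 2 3 4 5; do python3 -m handwheel '[[0,0,0,0,0,0,8]]'>/dev/null;python3 st.py;done
```

```text
t 22.88 R 121.9 th 131.78 z 62.6 yaw 131.01 Ftool [  0.2 -11.2   0.9] Mtool [2.04 0.07 0.7 ] axis moment 0.675
   alt moment 0.674
t 23.0 R 121.9 th 131.73 z 62.5 yaw 131.04 Ftool [  0.2 -10.2   0.9] Mtool [1.96 0.05 0.75] axis moment 0.507
   alt moment 0.569
t 23.12 R 121.9 th 131.77 z 62.6 yaw 131.06 Ftool [  1.  -10.6   1.5] Mtool [1.92 0.16 0.68] axis moment 0.621
   alt moment 0.616
t 23.25 R 121.9 th 131.78 z 62.6 yaw 131.06 Ftool [  1.1 -11.1   0.8] Mtool [1.98 0.05 0.66] axis moment 0.694
   alt moment 0.667
t 23.38 R 121.9 th 131.78 z 62.6 yaw 131.06 Ftool [ 0.9 -9.8  0.7] Mtool [1.92 0.05 0.66] axis moment 0.543
   alt moment 0.637
t 23.5 R 121.9 th 131.78 z 62.6 yaw 131.06 Ftool [  1.2 -11.    0.8] Mtool [1.91 0.1  0.68] axis moment 0.666
   alt moment 0.603
```

```bash
python3 -m handwheel '[[-0.04,3,0,0,0,0.025,8],[-0.15,6.05,0,0,0,0.05,8]]'>/dev/null;python3 st.py; for i in 1 2 3 4 5; do python3 -m handwheel '[[0,0,0,0,0,0,8]]'>/dev/null;python3 st.py;done
```

```text
t 23.75 R 121.9 th 128.98 z 62.5 yaw 128.14 Ftool [  0.8 -12.1  -0. ] Mtool [2.14 0.12 0.62] axis moment 0.866
   alt moment 0.821
t 23.88 R 121.9 th 128.93 z 62.5 yaw 128.18 Ftool [  2.  -11.5   0.7] Mtool [2.04 0.08 0.68] axis moment 0.731
   alt moment 0.699
t 24.0 R 121.9 th 128.96 z 62.5 yaw 128.19 Ftool [  1.5 -11.1   0.4] Mtool [2.07 0.09 0.63] axis moment 0.727
   alt moment 0.760
t 24.12 R 122.0 th 128.97 z 62.5 yaw 128.19 Ftool [  1.2 -11.3   1.5] Mtool [1.92 0.07 0.67] axis moment 0.716
   alt moment 0.622
t 24.25 R 121.9 th 128.97 z 62.5 yaw 128.19 Ftool [  0.9 -10.5   0.1] Mtool [1.98 0.08 0.66] axis moment 0.624
   alt moment 0.679
t 24.38 R 121.9 th 128.97 z 62.5 yaw 128.19 Ftool [  1.  -11.3   0.4] Mtool [1.99 0.12 0.71] axis moment 0.677
   alt moment 0.633
```

```bash
python3 -m handwheel '[[0,-2.5,0,0,0,0,8],[0,-5,0,0,0,0,8],[0,-5,0,0,0,0,8]]'>/dev/null;python3 st.py
```

```text
t 24.75 R 121.9 th 130.66 z 63.0 yaw 128.25 Ftool [ 4.6 -2.4  1.7] Mtool [0.25 0.67 0.03] axis moment 0.238
   alt moment 0.132
```

```bash
python3 -m handwheel '[[0,-1.2,0,0,0,0,8],[5,-1.2,0,0,0,0,8],[10,-1.2,0,0,0,0,8],[10,-1.2,0,0,0,0,8]]'>/dev/null;python3 st.py;python3 -m handwheel '[[10,0,0,0,0,0,8],[22,0,0,0,0,0,8],[45,0,0,0,0,0,8],[45,0,0,0,0,0,8]]'>/dev/null;python3 st.py; python3 bar.py; python3 holes.py scene 2|head -1
```

```text
t 25.25 R 132.0 th 130.90 z 63.2 yaw 128.28 Ftool [-0.9 -0.8  1.3] Mtool [ 0.03 -0.03  0.01] axis moment 0.105
   alt moment 0.014
t 25.75 R 178.0 th 130.22 z 63.3 yaw 128.34 Ftool [-0.5  0.5  1.6] Mtool [ 0.04 -0.06  0.01] axis moment -0.091
   alt moment 0.029
2573 pitch [-0.0019 -0.0044] yaw [ 0.005  -0.0016] cap end 0.0986
scene 136:131 139:117 142:105 145:96 148:84 151:86 154:91 157:92 160:106 163:124 166:137 169:137 172:133 175:129 178:112 181:88 184:73 187:70 190:65 193:56 196:51 199:50 202:52 205:58 208:67 211:69 214:73 217:90 220:116 223:128 226:129 229:126 232:118 235:101 238:81 241:70 244:66 247:63 250:64 253:68 256:73 259:79 262:84 265:90
```

```bash
python3 -m handwheel '[[5,0,-55,0,0,0,8],[10,0,-110,0,0,0,8],[10,0,-137,0,0,0,8]]'>/dev/null; python3 -c "
from h import *
print(full([.4586,.1862,.2],195.15))"
```

```text
(array([187.5, 118.2,   3.3]), array([ 0.000e+00,  1.000e-03, -1.168e+00]))
```

```bash
python3 -m handwheel '[[38,24,0,0,0,-0.17,8],[76,48,0,0,0,-0.34,8],[114,72,0,0,0,-0.51,8],[152,96,0,0,0,-0.68,8],[187,118,2,0,0,-0.85,8]]'>/dev/null; python3 -m handwheel '[[0,0,0,0,0,-0.17,8],[0,0,0,0,0,-0.318,8],[0,0,0,0,0,-0.318,8],[0,0,0,0,0,-0.318,8]]'; python3 -c "
from h import *
print(full([.4586,.1862,.1],195.15))"; python3 bar.py
```

```text
clock: 27.35
ee_pos: [0.4581, 0.1858, 0.1984]
tool_rot: [-0.001, -0.13, 0.991, 0.0]
force: [0.3, -0.4, -2.5]
gripper_width: 0.0135
gripper_force: 50.0
(array([-0.8,  0.1, 98.4]), array([ 0.001, -0.002, -0.003]))
2556 pitch [-0.0023 -0.0044] yaw [ 0.0043 -0.0011] cap end 0.1003
```

```bash
python3 -m handwheel '[[-0.8,0,50,0,0,-0.003,8],[-0.8,0,100,0,0,-0.003,8],[-0.8,0,140,0,0,-0.003,8],[-0.8,0,140,0,0,-0.003,8],[-0.8,0,140,0,0,-0.003,8]]'; python3 -c "
from h import *
print(full([.4586,.1862,.0445],195.15),manip.get_state()['torque'])"
```

```text
clock: 28.02
ee_pos: [0.4592, 0.1865, 0.06]
tool_rot: [-0.0, -0.133, 0.991, 0.001]
force: [0.6, 0.1, -1.1]
gripper_width: 0.0138
gripper_force: 50.0
(array([ 0.6, -0.2, 15.5]), array([ 0.001, -0.   ,  0.003])) [ 0.038636   -0.02717269 -0.0729297 ]
```

```bash
python3 -m handwheel '[[0.5,-0.2,6,0,0,0.002,8],[0.5,-0.2,12,0,0,0.002,8],[0.5,-0.2,14,0,0,0.002,8],[0.5,-0.2,14,0,0,0.002,8]]'; python3 -c "
from h import *
s=manip.get_state();print(full([.4586,.1862,.0435],195.15),s['torque'])"
```

```text
clock: 28.52
ee_pos: [0.4579, 0.186, 0.0445]
tool_rot: [-0.001, -0.133, 0.991, 0.0]
force: [0.1, -0.5, -0.8]
gripper_width: 0.0136
gripper_force: 50.0
(array([-0.8,  0. ,  1. ]), array([ 0.001, -0.002,  0.002])) [-0.07835936 -0.00598232 -0.07067643]
```

```bash
python3 -m handwheel '[[-0.5,0,1,0,0,0,8],[-0.5,0,1.5,0,0,0,8],[-0.5,0,1.5,0,0,0,8]]'; python3 -c "
from h import *
s=manip.get_state();print(s['torque'])"
```

```text
clock: 28.9
ee_pos: [0.4586, 0.1858, 0.0437]
tool_rot: [-0.001, -0.133, 0.991, 0.0]
force: [-4.2, -6.9, 9.9]
gripper_width: 0.0131
gripper_force: 50.0
[-0.97965854  0.72770247  0.04322253]
```

```bash
python3 -m handwheel '[[0,-0.7,-0.5,0,0,0,8],[0,-0.7,-0.5,0,0,0,8]]' 5; python3 -m handwheel '[[0,0,0,0,0,0,20],[0,0,0,0,0,0,40],[0,0,0,0,0,0,40],[0,0,0,0,0,0,40]]';  python3 -m handwheel '[[0,0,-40,0,0,0,40],[0,0,-100,0,0,0,40],[0,0,-156,0,0,0,40],[0,0,-156,0,0,0,40]]'; python3 barlook.py w9
```

```text
clock: 29.15
ee_pos: [0.4587, 0.1855, 0.0435]
tool_rot: [-0.001, -0.133, 0.991, 0.001]
force: [0.6, -1.5, 1.0]
gripper_width: 0.0141
gripper_force: 5.0
clock: 29.65
ee_pos: [0.4585, 0.1855, 0.0434]
tool_rot: [-0.001, -0.133, 0.991, 0.001]
force: [0.1, -0.1, 0.4]
gripper_width: 0.0396
gripper_force: 0.0
clock: 30.15
ee_pos: [0.4603, 0.1858, 0.2034]
tool_rot: [0.002, -0.133, 0.991, 0.001]
force: [-0.4, -0.3, -0.3]
gripper_width: 0.0399
gripper_force: 0.0
sleeve 638 [0.4573 0.1849 0.0554]
ctr [0.4551 0.1846] len 0.049836804553722774 8.05
bar 2653 [0.4485 0.1811] 15.06 [0.3627 0.1579] [0.5551 0.2098]
```

View pics/w9.png

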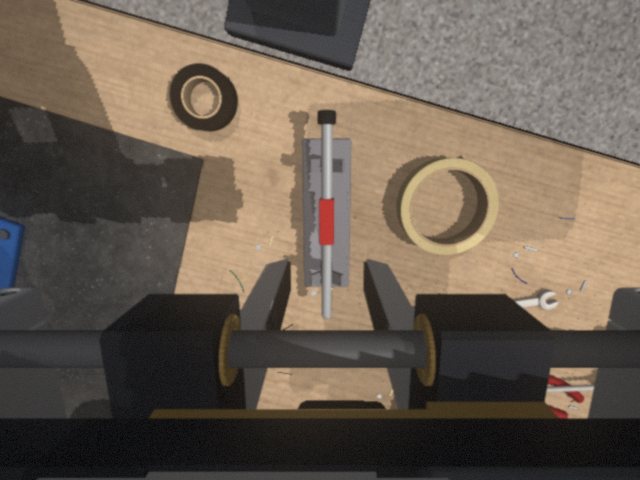

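The last picture shows the bar lying in its rest as it did at the start: sleeve at about (326, 222), cap at (327, 117), angle 15.1°. Nothing else has moved and the gripper is clear.

```bash
python3 -c "
from h import *
print(order.sign_off())"
```

```text
the job is handed in; nothing more can be done
None
```

The job is handed in: the collar was turned clockwise with the bar through two holes until the prop bears under the foot. I estimate about 0.77 N m while turning (about 80 N bearing) from noisy wrist readings, and the bar is back in its rest, at about 30 s on the robot's clock.

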